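Select the third filter on a bench photometer, counting clicks from the closed stop

TASK

Set the photometer to its third filter: with a fingertip push the filter lever all the way back to its closed stop at the black dot, then push it the other way, counting the clicks, and leave it resting in the third click without ever letting it run past that one. Push lightly rather than forcing it, leave the bottles, pot and other loose things where they stand, and take the hand away.

Things in the scene. Friction and masses are not known exactly. Their poses are not given: they have to be found in the camera images.
- photometer: filter photometer, pale grey, fixed, 240 mm deep, 300 mm wide. Origin on the bench under the middle of the lever's slot; x points to its back, y to its left, z up. Flat deck 105 mm above the bench, x -45 to +120 mm, y -150 to +150 mm; nearer (x < -45) a console slopes down. The deck is free within 40 mm of the slot; behind stand a black port cap (x 80, y -95, 29 mm high), a pot and a pen.
- closed_stop (a point): point in the slot, at deck height (105 mm above the bench), where the lever's middle stands when it is at its closed stop: right-hand end of the slot, photometer x = 0, y = -37.5 mm, beside the black dot. The slot (dark, 98 mm long, on a darker grey plate) runs along the photometer's y axis. Axes as the photometer's.
- filter_lever (a joint): lever's travel in m from the closed stop (0), growing to photometer +y. Six rests 15 mm apart: stop at 0, clicks one to five at 0.015, 0.030, 0.045, 0.060, 0.075, beside black, violet, blue, green, amber, red dots. About 7 N frees it from a rest; resistance fades half-way (7.5 mm); about 1 mm later it snaps on by itself into the next rest and stays. The end stops are rubber-soft, 1.5 mm past the end rests.
- lever_mid (a point): middle of the lever's black thumb paddle, 129 mm above the bench. The paddle is 10 mm thick along the slot, 26 mm wide across it and 24 mm high (12 to 36 mm above the deck), on a thin steel stem; a white line on top points to the dot of its position. Axes as the photometer's.
- specimen_pot: small specimen pot, cream body with red screw cap, 44 mm across, 53 mm tall, standing on the photometer's deck behind the lever; origin under its centre; loose, to be left alone
- cuvette_rack: blue block rack, 52 x 78 mm, with six stoppered cuvettes, 53 mm tall, on the bench right of the photometer; origin under its centre; loose, to be left alone
- reagent_bottle: white plastic bottle, 68 mm across, 145 mm tall, right of the photometer; origin under its centre; loose, to be left alone
- amber_bottle: amber glass bottle with black cap, 52 mm across, 105 mm tall, left of the photometer; origin under its centre; loose, to be left alone
- beaker: clear glass beaker, 68 mm across, 85 mm tall, left of the photometer; origin under its centre; loose, to be left alone
- marker: blue and white marker pen, 130 mm long, 13 mm thick, lying across the back of the photometer's deck; origin under its middle; loose, to be left alone

How it is judged (in metres and radians):
On the way:
1. the lever is back at its closed stop (value of joint filter_lever below 0.004 m), for 0.2 s.
At the end, for the whole second after the job is handed in: the lever rests in the third click (45 mm from the closed stop, within 4 mm) and every loose thing stands within 20 mm of where it was (value of joint filter_lever between 0.041 and 0.049 m and velocity of joint filter_lever between -0.005 and 0.005 m/s and distance of each of specimen_pot, cuvette_rack, reagent_bottle, amber_bottle, beaker, marker from where it was at the start of the episode below 0.02 m); the robot touches nothing.
It fails at once if the lever runs past the third click towards the fourth (value of joint filter_lever above 0.0525 m).
It fails at once if the lever is forced or squeezed (over 35 N) (contact force between filter_lever and the fingers above 35 N or contact force between filter_lever and the arm above 35 N).
It fails at once if a loose thing is lifted, carried, pushed or knocked more than 20 mm (distance of any of specimen_pot, cuvette_rack, reagent_bottle, amber_bottle, beaker, marker from where it was at the start of the episode above 0.02 m).
It also fails if it takes over 51 s, if anything falls off the work surface, if the arm or the gripper's body presses on something with over 40 N, if the wrist force passes 120 N, or if a joint passes its speed limit or range.

ROBOT

A 6-joint arm with a two-finger parallel gripper is mounted at the origin on the work surface. World frame = base frame: x ahead of the robot, y to its left, z up, the work surface at z = 0. Lengths are in mm, angles in rad, forces in N, time in s.
With the tool pointing down it reaches from about 350 to 975 mm from the base axis. Payload 7.1 kg.
Tool frame: the origin (TCP) lies midway between the tips of the shut fingers; the grasp point (between the pads) lies 19 mm behind it; z points along the fingers, y is the line along which they close (so a half turn about z gives the same grasp; the last joint's range is limited). The gripper opens to 88 mm and grips with 3 to 60 N. Pads are 20 mm wide; open, the fingers measure 115 mm over their backs; the gripper's body (75 mm by 178 mm) begins 61 mm behind the grasp point.
Start: joints at [-1.148, 0.423, 1.63, -0, 1.089, -0.019], TCP at [267.244, -564.965, 222.675] pointing down, gripper open.
Joint ranges: [-3, 3], [-0.9, 2.11], [0.09, 2.58], [-1.31, 4.45], [0.11, 2.69], [-2.54, 2.54]. Speed limits (rad/s): [2.39, 2.39, 3.01, 3.14, 3.14, 3.14].

INTERFACE

Orientations are given as [roll, pitch, yaw] about the fixed x, y, z axes, in that order (R = Rz(yaw) Ry(pitch) Rx(roll)).
In Python, from bench import * gives the robot as it stands.
- The arm moves only by the tool jog_arm, never from a script. Its arguments are lists of equal length, an entry for each row: "translation": the shift along the world's x, y, z in cm, a list of three; "roll": the turn about the world's z in rad. In form: {"translation": [[x, y, z], ...], "roll": [roll, ...]}. A call has 1 to 10 rows; each row is the pose to reach, as a shift and turn from the pose commanded when the call began; what a row does not reach only later rows make up. A row lasts 1/8 s, in which the tool goes at most 62.5 mm and 10.7 degrees, less where a joint would pass 70% of its speed; a pose out of reach is approached as far as the arm can. A call with a gripper value outside its range is refused whole. "hand" is the opening, from -1 (shut) to 1 (fully open), set as the call begins (left out, the last holds). The fingers move at their own pace and stop on an object; "force" is the grip in N (left out, the last holds). Time passes only in rows, so rows that repeat a pose let the fingers close. It gives the time, the measured TCP pose, the force, the opening and the grip force at its end, in the units of the state.
- read_state(): the state, without advancing time (a new reading comes with each control period).
- grab_frame(name): name is "scene" or "top"; returns a dict with "img" (480x640x3 uint8, red, green, blue), "z_map" (480x640 float32, mm along the optical axis (not along the pixel's ray), 0 where there is no reading), "mtx" (3x3 intrinsics, pixels), "camera_from_world" (4x4, takes a point from world to camera coordinates). Camera axes: x right, y down, z forward; pixel columns grow to the right and rows downward; lengths in mm; the calibration is good to about 2 mm. A picture is of the moment at which its call begins.
- hand_in(): hands the job in; it is judged then, once.
The state is a dict: "time": time; "q": joint angles; "joint_velocities": joint speeds; "joint_torque": joint torques, N m; "ee_pos": TCP position; "tool_rot": TCP orientation; "contact_force": force on the tool from outside, world axes, zero at the start; "ft_torque": the same for the moment, N m; "gripper_width": finger opening in mm; "gripper_force": force on a finger pad.
Only numpy, scipy, OpenCV 4.12 (cv2) and the standard library are available. Lean on these libraries where they do the work, as an engineer would, in place of code of your own. Each camera call takes 0.05 s, during which the arm holds its last target. There are 200 camera calls.

## Working session

There is one attempt and no reset: what is moved stays moved. The work goes in short steps, Python scripts to look and compute and a tool call to move; the robot and the scene stay as the last step left them, time stands still between calls to the robot, and variables do not carry over. Pictures are saved under pics/ and viewed, at most 10 in all, crops included, and the job is handed in when it is done.

Besides the shell and the picture viewer there is one more tool, called after "Emit:" as a command line: name --pt "numbers of a row" for each row, then --argument value for the rest. jog_arm: Moves the arm, as the interface text tells. Its arguments: {"type":"object","properties":{"translation":{"type":"array"},"roll":{"type":"array"},"hand":{"type":"number"},"force":{"type":"number"}},"required":["translation","roll"]}

```bash
mkdir -p pics; python3 - <<'E'
from bench import *
import cv2,numpy as np
for n in("scene","top"):
    f=grab_frame(n); cv2.imwrite(f"pics/{n}0.png",f["img"][:,:,::-1]); np.savez(f"{n}0.npz",**f)
    print(n,f["mtx"].round(1).tolist(),f["camera_from_world"].round(3).tolist())
print(read_state())
E
```

```text
scene [[613.1, 0.0, 321.7], [0.0, 613.1, 242.7], [0.0, 0.0, 1.0]] [[0.865, 0.501, 0.012, -528.475], [0.365, -0.614, -0.7, -105.145], [-0.343, 0.61, -0.714, 1217.787], [0.0, 0.0, 0.0, 1.0]]
top [[498.6, 0.0, 317.8], [0.0, 498.6, 240.0], [0.0, 0.0, 1.0]] [[-0.007, -1.0, -0.004, 54.712], [-0.987, 0.007, -0.163, 564.566], [0.163, 0.003, -0.987, 893.17], [0.0, 0.0, 0.0, 1.0]]
{'time': 0.1, 'q': array([-1.14799848e+00,  4.23776167e-01,  1.63061053e+00,  8.80213302e-06,
        1.08860779e+00, -1.89764476e-02]), 'joint_velocities': array([-0.00067822, -0.00011101, -0.00160322, -0.00065044,  0.0007625 ,
        0.00015406]), 'joint_torque': array([-1.07766675e-03, -5.45616782e+01, -2.74326181e+01,  6.44026673e-02,
        1.87895430e-02, -2.14724741e-05]), 'ee_pos': array([ 267.04525829, -564.51474987,  221.97329747]), 'tool_rot': array([-3.14019122e+00, -3.43915713e-05,  4.41770184e-01]), 'contact_force': array([ 0.75219248, -0.11845135,  0.12728865]), 'ft_torque': array([-0.00026726,  0.0207068 ,  0.00748251]), 'gripper_force': 0.0, 'gripper_width': 87.70693340582935}
```

View pics/top0.png

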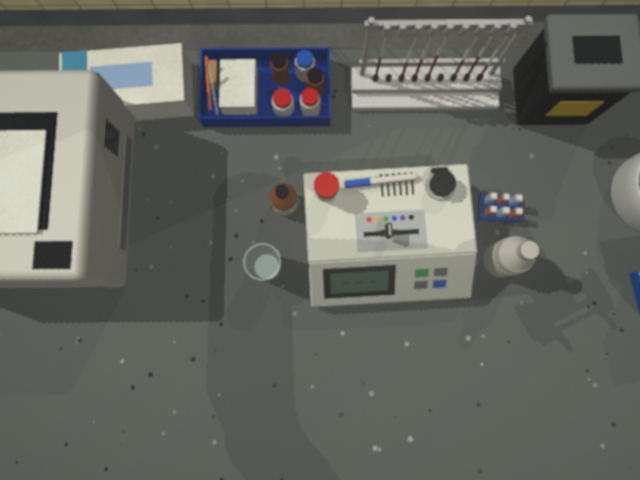

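View pics/scene0.png

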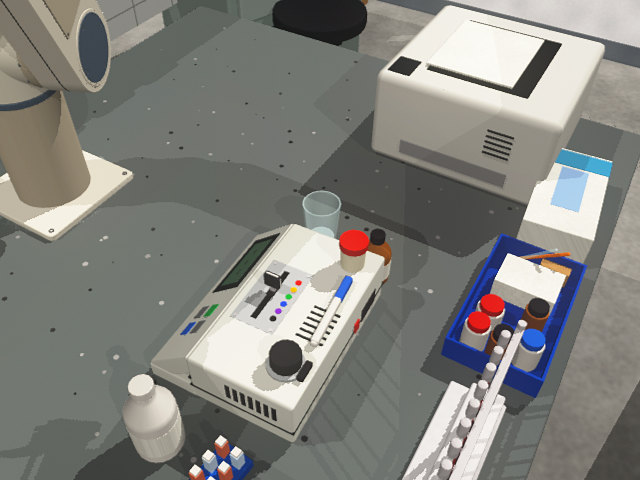

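The top view shows the photometer's slot at about (365–418, 233), with the lever near (389, 230). The pot is at (327, 185) and the dots lie along row 217. Next I'll turn these into world positions and look at a crop.

```bash
cat > h.py <<'E'
import numpy as np,cv2
def world_at(f,u,v,z):
    K=f["mtx"];T=f["camera_from_world"];R=T[:3,:3];t=T[:3,3]
    d=R.T@np.linalg.inv(K)@np.array([u,v,1.]);c=-R.T@t
    return c+d*(z-c[2])/d[2]
def cloud(f):
    K=f["mtx"];T=f["camera_from_world"];v,u=np.mgrid[:480,:640];z=f["z_map"]
    p=np.stack([(u-K[0,2])/K[0,0]*z,(v-K[1,2])/K[1,1]*z,z],-1)
    return (p-T[:3,3])@T[:3,:3]
def proj(f,p):
    T=f["camera_from_world"];q=f["mtx"]@(T[:3,:3]@p+T[:3,3]);return q[:2]/q[2]
E
python3 - <<'E'
from h import *
f=dict(np.load("top0.npz"))
P=cloud(f)
m=(np.abs(P[...,2]-105)<4)&(f["z_map"]>0)
m[:150]=0;m[:,:295]=0;m[:,485:]=0;m[270:]=0
p=P[m];print(len(p),np.median(p[:,2]))
r=cv2.minAreaRect(p[:,:2].astype(np.float32));print(r,cv2.boxPoints(r).tolist())
# dots: saturated blobs
hsv=cv2.cvtColor(f["img"],cv2.COLOR_RGB2HSV)
s=((hsv[...,1]>90)).astype(np.uint8);s[:210]=0;s[225:]=0;s[:,:360]=0;s[:,425:]=0
n,l,st,c=cv2.connectedComponentsWithStats(s)
for i in range(1,n):print(c[i].round(1),st[i,4],hsv[int(c[i][1]),int(c[i][0])],world_at(f,*c[i],105).round(1))
m2=(P[...,2]>125)&(f["z_map"]>0);m2[:215]=0;m2[250:]=0;m2[:,:355]=0;m2[:,425:]=0
print("lever",m2.sum(),P[m2].mean(0),P[m2].min(0),P[m2].max(0))
cr=f["img"][205:250,350:430,::-1];cv2.imwrite("pics/crop1.png",cv2.resize(cr,None,fx=10,fy=10,interpolation=cv2.INTER_CUBIC))
E
```

```text
13051 104.32080638315702
((600.6305541992188, -76.18099975585938), (171.45285034179688, 298.96331787109375), 2.99475359916687) [[507.2116394042969, 68.6177749633789], [522.8307495117188, -229.93724060058594], [694.0494384765625, -220.97976684570312], [678.4303588867188, 77.57524108886719]]
[368.8 219.2] 20 [  1 170 210] [592.1 -40.2 105. ]
[377.  218.9] 20 [ 20 166 214] [592.6 -55.  105. ]
[385.5 218.2] 10 [ 62 135 162] [593.7 -70.  105. ]
[394.  217.5] 16 [115 160 196] [594.9 -85.2 105. ]
[402.2 217.2] 11 [137 146 164] [595.4 -99.7 105. ]
lever 102 [565.71295396 -69.600601   137.99244603] [553.67536811 -75.94179557 126.38245534] [578.70164452 -65.02962648 143.05382121]
```

View pics/crop1.png

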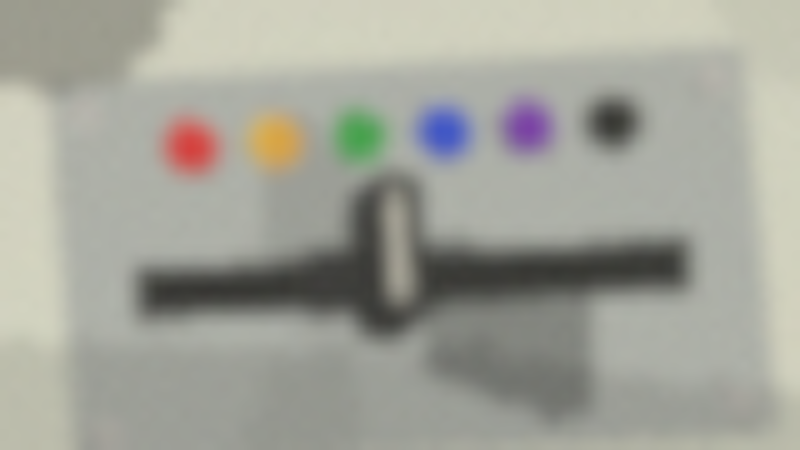

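```bash
python3 - <<'E'
from h import *
f=dict(np.load("top0.npz"))
a=world_at(f,364.0,234.2,105);b=world_at(f,418.8,231.2,105)
print("slot ends",a,b,(a+b)/2,np.linalg.norm(a-b),np.arctan2(*(-(a-b)[:2]*[1,-1])))
pts=[(592.1,-40.2),(592.6,-55),(593.7,-70),(594.9,-85.2),(595.4,-99.7)]
print(np.polyfit([p[1] for p in pts],[p[0] for p in pts],1))
O=np.array([562.9,-78.6]);th=.053
ey=np.array([-np.sin(th),np.cos(th)]);ex=np.array([ey[1],-ey[0]])
for z,u,v in((141,389.8,229.6),(141,388.5,230.2),(141,390,224.5),(141,390.2,235)):
    w=world_at(f,u,v,z);print(w.round(1),"local",(w[:2]-O)@ex,(w[:2]-O)@ey, "s",(w[:2]-O)@ey+37.5)
for y in(-52.5,-37.5,7.5,32.5):print(y,(O+ey*y).round(1))
# rendered predicted lever top for s=30,45
for s in(30,45):
    w=O+ey*(s-37.5);print(s,proj(f,np.array([*w,141])))
E
```

```text
slot ends [565.13549727 -31.20366501 105.        ] [ 569.79588766 -128.24982968  105.        ] [567.46569246 -79.72674735 105.        ] 97.15800180528468 0.04798554203580861
[-5.97016937e-02  5.89559687e+02]
[566.4 -71.9 141. ] local 3.816979904723706 6.53116479137578 s 44.03116479137578
[565.3 -69.6 141. ] local 2.9180499309941377 8.818335223560466 s 46.31833522356047
[575.2 -72.5 141. ] local 12.588417195914804 5.4574199344874375 s 42.95741993448744
[557.1 -72.3 141. ] local -5.500710821750132 6.630041310014045 s 44.13004131001404
-52.5 [ 565.7 -131. ]
-37.5 [ 564.9 -116. ]
7.5 [562.5 -71.1]
32.5 [561.2 -46.1]
30 [398.23711924 231.31586625]
45 [389.41781867 231.84233907]
```

Emit:
jog_arm --pt "2.5 4.5 0" --pt "5 9 0" --pt "8 14.5 0" --pt "11 20 0" --pt "14 25.5 0" --pt "17.5 31 0" --pt "21 36.5 0" --pt "24.5 42.5 0" --pt "27.5 48 0" --pt "29.7 52.6 0" --roll '[0.12,0.24,0.36,0.48,0.6,0.72,0.84,0.96,1.08,1.181]' --hand -1 --force 20

```text
time: 1.35
ee_pos: [564.3, -38.3, 222.5]
tool_rot: [-3.141, 0.0, 1.626]
contact_force: [1.1, 0.3, 0.3]
gripper_width: 0.3
gripper_force: 0.0
```

Emit:
jog_arm --pt "0 0 -3" --pt "0 0 -6" --pt "0 0 -8.5" --pt "0 0 -10" --pt "0 0 -10" --pt "0 0 -10" --roll '[0,0,0,0,0,0]'

```text
time: 2.1
ee_pos: [564.2, -40.4, 123.5]
tool_rot: [3.14, 0.0, 1.623]
contact_force: [0.5, -0.3, -0.2]
gripper_width: 0.2
gripper_force: 0.0
```

```bash
python3 - <<'E'
from bench import *
import cv2
f=grab_frame("scene"); g=grab_frame("top")
im=np.hstack([cv2.resize(f["img"][180:380,180:400],(440,400)),cv2.resize(g["img"][150:260,300:400],(360,400))]) if 'np' in globals() else None
if im is None:
    import numpy as np
    im=np.hstack([cv2.resize(f["img"][180:380,180:400],(440,400)),cv2.resize(g["img"][150:260,300:400],(360,400))])
cv2.imwrite("pics/s2.png",im[:,:,::-1]); print(read_state()["contact_force"],read_state()["ee_pos"])
E
```

```text
[ 0.31229733 -0.04195709 -0.09322661] [564.36581279 -40.35742797 123.72145412]
```

View pics/s2.png

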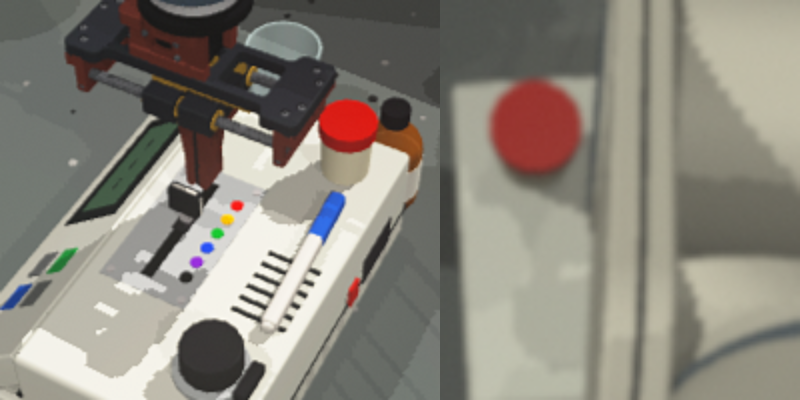

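The scene crop shows the shut fingers (about 205, 170) on the red-dot side of the paddle (185, 195), clear of it and aligned with the slot. Now I'll push gently towards the closed stop.

Emit:
jog_arm --pt "0 -0.5 0" --pt "0.05 -1 0" --pt "0.08 -1.3 0" --pt "0.09 -1.6 0" --pt "0.1 -1.9 0" --pt "0.12 -2.2 0" --pt "0.13 -2.5 0" --pt "0.15 -2.8 0" --pt "0.16 -3.1 0" --pt "0.18 -3.4 0" --roll '[0,0,0,0,0,0,0,0,0,0]'

```text
time: 3.45
ee_pos: [565.3, -73.6, 122.6]
tool_rot: [-3.141, -0.001, 1.622]
contact_force: [-0.1, 4.9, 0.5]
gripper_width: 0.4
gripper_force: 2.2
```

Emit:
jog_arm --pt "0.02 -0.3 0" --pt "0.03 -0.6 0" --pt "0.05 -0.9 0" --pt "0.06 -1.2 0" --pt "0.08 -1.5 0" --pt "0.1 -1.8 0" --pt "0.11 -2.0 0" --pt "0.12 -2.2 0" --pt "0.12 -2.2 0" --roll '[0,0,0,0,0,0,0,0,0]'

```text
time: 4.58
ee_pos: [566.6, -96.6, 122.6]
tool_rot: [3.142, 0.0, 1.622]
contact_force: [-0.6, -0.3, 0.2]
gripper_width: 0.5
gripper_force: 0.0
```

Emit:
jog_arm --pt "0.01 -0.1 0" --pt "0.01 -0.2 0" --pt "0.02 -0.3 0" --pt "0.02 -0.4 0" --pt "0.02 -0.4 0" --roll '[0,0,0,0,0]'

```text
time: 5.2
ee_pos: [566.9, -100.2, 122.7]
tool_rot: [3.142, -0.0, 1.623]
contact_force: [0.8, 0.9, 1.1]
gripper_width: 0.2
gripper_force: 0.4
```

Emit:
jog_arm --pt "0 -0.05 0" --pt "0.01 -0.1 0" --pt "0.01 -0.15 0" --pt "0.01 -0.15 0" --roll '[0,0,0,0]'

```text
time: 5.7
ee_pos: [566.9, -101.1, 122.7]
tool_rot: [-3.142, -0.001, 1.623]
contact_force: [-0.1, 5.4, 1.3]
gripper_width: 0.2
gripper_force: 2.8
```

Emit:
jog_arm --pt "0 -0.05 0" --pt "0 -0.1 0" --pt "0 -0.1 0" --pt "0 -0.1 0" --roll '[0,0,0,0]'

```text
time: 6.2
ee_pos: [566.9, -101.6, 122.7]
tool_rot: [-3.142, -0.002, 1.623]
contact_force: [0.2, 8.6, 0.6]
gripper_width: 0.7
gripper_force: 4.2
```

The force is climbing at the predicted stop position, so the lever is closed. Next I'll go over to the other side of the lever.

Emit:
jog_arm --pt "0 0.5 0" --pt "0 1 1" --pt "0 1 4" --pt "0 1 6.5" --pt "0.1 -2 6.5" --pt "0.2 -4.2 6.5" --pt "0.2 -4.2 6.5" --roll '[0,0,0,0,0,0,0]'

```text
time: 7.08
ee_pos: [568.8, -146.1, 187.6]
tool_rot: [-3.141, 0.0, 1.62]
contact_force: [0.1, -0.8, -0.9]
gripper_width: 0.5
gripper_force: 0.0
```

```bash
python3 - <<'E'
from bench import *
import cv2,numpy as np
f=grab_frame("scene")
cv2.imwrite("pics/s3.png",cv2.resize(f["img"][180:380,180:400],(660,600),interpolation=cv2.INTER_CUBIC)[:,:,::-1]); print(read_state()["ee_pos"])
E
```

```text
[ 568.59881924 -145.21554966  187.3862599 ]
```

View pics/s3.png

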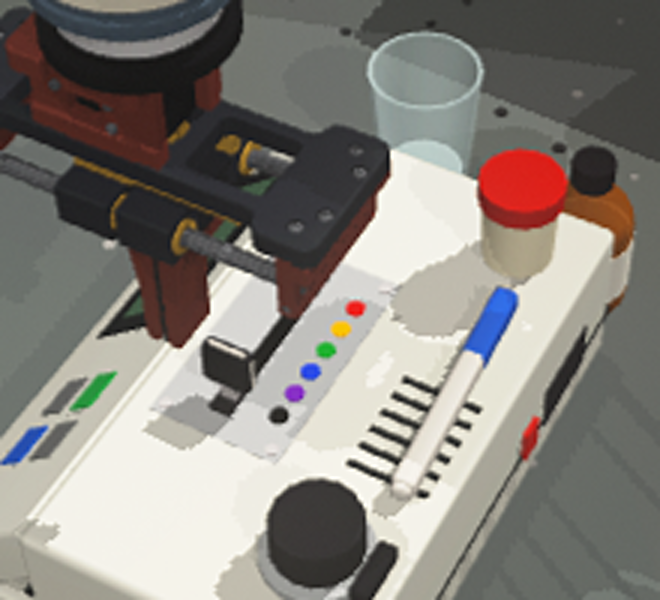

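The paddle (228, 365) stands beside the black dot (280, 413), so the lever is closed, and the finger is on its far right side. I'll descend and push the other way.

Emit:
jog_arm --pt "0 0 -3" --pt "0 0 -5.5" --pt "0 0 -6.5" --pt "0 0 -6.5" --pt "0 0.3 -6.5" --pt "-0.02 0.6 -6.5" --pt "-0.04 0.9 -6.5" --pt "-0.06 1.1 -6.5" --pt "-0.06 1.1 -6.5" --roll '[0,0,0,0,0,0,0,0,0]'

```text
time: 8.25
ee_pos: [568.3, -133.6, 122.8]
tool_rot: [3.141, 0.0, 1.623]
contact_force: [0.4, -0.3, -0.6]
gripper_width: 0.3
gripper_force: 0.0
```

Emit:
jog_arm --pt "0 0.1 0" --pt "-0.01 0.2 0" --pt "-0.02 0.3 0" --pt "-0.02 0.4 0" --pt "-0.02 0.4 0" --roll '[0,0,0,0,0]'

```text
time: 8.88
ee_pos: [568.3, -130.6, 122.7]
tool_rot: [3.141, 0.001, 1.623]
contact_force: [-0.2, -6.1, -0.3]
gripper_width: 0.4
gripper_force: 2.8
```

Emit:
jog_arm --pt "-0.01 0.1 0" --pt "-0.01 0.2 0" --pt "-0.02 0.3 0" --pt "-0.03 0.5 0" --pt "-0.03 0.5 0" --roll '[0,0,0,0,0]'

```text
time: 9.5
ee_pos: [567.6, -124.1, 122.6]
tool_rot: [-3.141, -0.001, 1.623]
contact_force: [0.6, 0.7, 0.8]
gripper_width: 0.7
gripper_force: 0.0
```

Emit:
jog_arm --pt "0 0.1 0" --pt "-0.01 0.2 0" --pt "-0.01 0.2 0" --roll '[0,0,0]'

```text
time: 9.88
ee_pos: [567.7, -122.5, 122.6]
tool_rot: [-3.141, -0.0, 1.623]
contact_force: [-0.3, -0.2, 0.6]
gripper_width: 0.4
gripper_force: 0.0
```

Emit:
jog_arm --pt "0 0.1 0" --pt "-0.01 0.2 0" --pt "-0.01 0.2 0" --roll '[0,0,0]'

```text
time: 10.25
ee_pos: [567.6, -120.7, 122.7]
tool_rot: [-3.142, -0.0, 1.623]
contact_force: [0.8, 0.3, -0.9]
gripper_width: 0.7
gripper_force: 0.0
```

First click: the force has dropped to zero. I'll move on to meet the lever again.

Emit:
jog_arm --pt "-0.01 0.15 0" --pt "-0.02 0.3 0" --pt "-0.03 0.45 0" --pt "-0.03 0.5 0" --pt "-0.03 0.5 0" --roll '[0,0,0,0,0]'

```text
time: 10.88
ee_pos: [567.4, -116.4, 122.7]
tool_rot: [3.141, 0.001, 1.623]
contact_force: [0.2, -4.7, -1.2]
gripper_width: 0.7
gripper_force: 2.5
```

Emit:
jog_arm --pt "0 0.1 0" --pt "-0.01 0.2 0" --pt "-0.01 0.2 0" --roll '[0,0,0]'

```text
time: 11.25
ee_pos: [567.3, -114.3, 122.7]
tool_rot: [3.141, 0.001, 1.623]
contact_force: [-0.5, -4.3, -0.9]
gripper_width: 0.6
gripper_force: 2.3
```

Emit:
jog_arm --pt "0 0.1 0" --pt "-0.01 0.2 0" --pt "-0.01 0.2 0" --roll '[0,0,0]'

```text
time: 11.62
ee_pos: [567.1, -111.3, 122.7]
tool_rot: [-3.142, -0.0, 1.623]
contact_force: [-0.5, -1.2, 0.6]
gripper_width: 0.3
gripper_force: 0.7
```

Emit:
jog_arm --pt "0 0.1 0" --pt "-0.01 0.2 0" --pt "-0.01 0.2 0" --roll '[0,0,0]'

```text
time: 12.0
ee_pos: [567.1, -109.4, 122.7]
tool_rot: [3.142, -0.0, 1.623]
contact_force: [0.0, -0.8, -0.6]
gripper_width: 0.1
gripper_force: 0.0
```

Second click. I'll go gently for the third.

Emit:
jog_arm --pt "-0.01 0.15 0" --pt "-0.02 0.3 0" --pt "-0.03 0.45 0" --pt "-0.03 0.6 0" --pt "-0.03 0.7 0" --pt "-0.03 0.7 0" --roll '[0,0,0,0,0,0]'

```text
time: 12.75
ee_pos: [566.7, -102.7, 122.7]
tool_rot: [-3.142, -0.0, 1.623]
contact_force: [0.2, -0.2, 0.2]
gripper_width: 0.5
gripper_force: 0.0
```

Emit:
jog_arm --pt "0 0.1 0" --pt "-0.01 0.2 0" --pt "-0.01 0.2 0" --roll '[0,0,0]'

```text
time: 13.12
ee_pos: [566.7, -101.5, 122.7]
tool_rot: [3.141, 0.001, 1.623]
contact_force: [0.0, -4.8, 0.3]
gripper_width: 0.2
gripper_force: 2.5
```

Emit:
jog_arm --pt "0 0.1 0" --pt "-0.01 0.2 0" --pt "-0.01 0.2 0" --roll '[0,0,0]'

```text
time: 13.5
ee_pos: [566.6, -99.3, 122.7]
tool_rot: [3.141, 0.001, 1.623]
contact_force: [0.0, -5.0, -0.1]
gripper_width: 0.1
gripper_force: 2.2
```

Emit:
jog_arm --pt "0 0.1 0" --pt "-0.01 0.2 0" --pt "-0.01 0.3 0" --pt "-0.01 0.3 0" --roll '[0,0,0,0]'

```text
time: 14.0
ee_pos: [566.4, -95.2, 122.7]
tool_rot: [-3.142, -0.001, 1.623]
contact_force: [0.0, -0.6, 0.7]
gripper_width: 0.2
gripper_force: 0.1
```

Emit:
jog_arm --pt "0 0.1 0" --pt "-0.01 0.15 0" --pt "-0.01 0.15 0" --roll '[0,0,0]'

```text
time: 14.38
ee_pos: [566.3, -94.0, 122.6]
tool_rot: [-3.142, -0.0, 1.623]
contact_force: [0.2, -1.0, -0.6]
gripper_width: 0.4
gripper_force: 0.0
```

Emit:
jog_arm --pt "0 0.1 0" --pt "0 0.1 0" --pt "0 0.1 0" --pt "0 -0.8 0" --pt "0 -1.5 0" --pt "0.1 -2 3" --pt "0.1 -2 7" --pt "0.1 -4 9" --pt "0.1 -8 10" --pt "0.1 -13 10" --roll '[0,0,0,0,0,0,0,0,0,0]'

```text
time: 15.62
ee_pos: [567.9, -225.6, 224.1]
tool_rot: [3.139, 0.001, 1.624]
contact_force: [0.5, 0.1, -0.6]
gripper_width: 0.8
gripper_force: 0.0
```

Emit:
jog_arm --pt "-2 -5 0" --pt "-4 -10 0" --pt "-6 -15 0" --pt "-8 -20 0" --pt "-10 -25 0" --pt "-10 -25 0" --roll '[0,0,0,0,0,0]'

```text
time: 16.38
ee_pos: [465.2, -477.9, 222.5]
tool_rot: [3.142, 0.001, 1.618]
contact_force: [0.3, 0.1, 0.7]
gripper_width: 0.3
gripper_force: 0.0
```

```bash
python3 - <<'E'
from bench import *
from h import *
f=grab_frame("top");f0=np.load("top0.npz")
d=np.abs(f["img"][150:300,230:470].astype(int)-f0["img"][150:300,230:470]).max(2)
a=np.hstack([cv2.resize(x["img"][205:250,350:430,::-1],None,fx=5,fy=5,interpolation=cv2.INTER_CUBIC) for x in(f,f0)])
b=cv2.resize(f["img"][140:310,220:560,::-1],(680,340));b=np.hstack([b,np.zeros((340,120,3),np.uint8)])
cv2.imwrite("pics/s4.png",np.vstack([a,b]));print((d>40).sum(),read_state()["contact_force"])
E
```

```text
0 [ 0.95669441 -0.0865648   0.2230686 ]
```

View pics/s4.png

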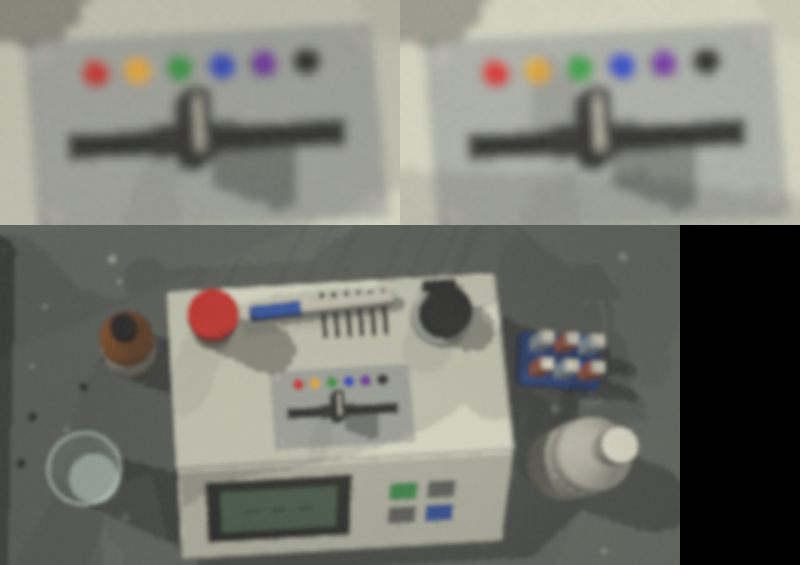

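The lever (paddle at about (195, 125) in the left crop) is back at the same place as at the start, which measured about 45 mm from the stop (the green dot). The loose things haven't moved and the hand is clear.

```bash
python3 -c "
from bench import *
print(hand_in())"
```

```text
the job is handed in; nothing more can be done
None
```

I pushed the filter lever back to its closed stop, then forward three clicks. It now rests in the third click at the green dot; the loose things look unmoved in the final top view, the hand is clear, and the job is handed in (no verdict was returned).

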